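Turn over the orange tube adapter plate beneath the low shelf

ROBOT

A 6-joint arm with a two-finger parallel gripper is mounted at the origin on the work surface. World frame = base frame: x ahead of the robot, y to its left, z up, the work surface at z = 0. Lengths are in mm, angles in rad, forces in N, time in s.
With the tool pointing down it reaches from about 275 to 750 mm from the base axis. Payload 10.2 kg.
Tool frame: the origin (TCP) lies at the very end of the fingers, on their centre line; the grasp point (between the pads) lies 19 mm behind it; z points along the fingers, x is the direction in which the jaws open and shut, and the axes are right-handed (so a half turn about z gives the same grasp; the last joint's range is limited). The gripper opens to 85 mm and grips with 20 to 120 N. Pads are 22 mm wide; open, the fingers measure 114 mm over their backs; the gripper's body (76 mm by 85 mm) begins 54 mm behind the grasp point. The pads swing forward as they close: fully open they stand 13 mm farther back than shut.
Start: joints at [-1.455, 0.313, 1.498, -0, 1.331, -0.223], TCP at [174.474, -495.167, 231.294] pointing down, gripper open.
Joint ranges: [-2.94, 2.94], [-0.97, 2.17], [0.19, 2.56], [-1.23, 4.37], [0.02, 3.11], [-2.88, 2.88]. Speed limits (rad/s): [2.39, 2.39, 3.01, 3.14, 3.14, 3.14].

INTERFACE

Orientations are given as a unit quaternion [w, x, y, z].
In Python, from rig import ctrl, cams gives the robot as it stands.
- The arm moves only by the tool play_rows, never from a script. Its argument "steps" is a list of rows, each a list of 2 entries, a list of its own where there are three numbers: the shift along the tool's x, y, z normalised to -1 to 1, where 1 is 0.75 m, then the turn, a rotation vector about the tool's x, y, z normalised to -1 to 1, where 1 is 45 degrees. A call has 1 to 20 rows; each row shifts and turns the commanded pose from where the row before left it, along the tool's axes as they then stand; what a row does not reach is not made up. A row lasts 1/10 s, in which the tool goes at most 50 mm and 8.59 degrees, less where a joint would pass 70% of its speed; a pose out of reach is approached as far as the arm can. A call with a number of a shift or a turn outside -1 to 1 is refused whole. A call with a gripper value outside its range is refused whole. "grip" is the closure, from 0 (fully open) to 1 (shut), set as the call begins (left out, the last holds). The fingers move at their own pace and stop on an object; "squeeze" is the grip in N (left out, the last holds). Time passes only in rows, so rows that do not move let the fingers close. It gives the time, the measured TCP pose, the force and the opening at its end, in the units of the state.
- ctrl.sense(): the state, without advancing time (a new reading comes with each control period).
- cams.capture(name): name is "scene" or "top" or "wrist"; returns the picture (420x560x3 uint8, red, green, blue); there is no depth.
- cams.camera_info(name): a dict with "fx", "fy", "cx", "cy" (pixels), "dist_coeffs" ([k1, k2, p1, p2, k3] as OpenCV has them; the pictures are not rectified), "xyz" and "attitude" of the camera in the world. Camera axes: x right, y up, looking along -z (the intrinsics and any distortion apply to the point x, -y, -z); pixel columns grow to the right and rows downward; lengths in mm; the calibration is good to about 2 mm. A picture is of the moment at which its call begins: read the wrist's pose just before it. camera_info takes no time and is no camera call; for the wrist camera it gives the pose at the moment of the call.
- ctrl.finish_job(): hands the job in, once; it reports no verdict.
Trained networks look in the newest picture that a camera, given by its name, has taken for a name from the list of things; names that differ only in an ending like _2 or _b are one class to them, and where a whole thing is asked for, a point or a joint stands for the part that bears it (a point fixed in the world has none). Each returns a list of dicts, best first, with "p" (0 to 1); they miss things now and then, are a little off and sometimes report something else, mostly with a low value. They report only what shows in the picture. A call takes as long as a camera call.
- cams.search_frame(camera, thing): "rect" ([centre column, centre row, width, height] in pixels, round what is visible of it).
- cams.tip_of(camera, thing): "pixel" ([column, row] in pixels: a listed point, or the origin of a listed thing).
The state is a dict: "time_s": time; "joints": joint angles; "dq": joint speeds; "tau": joint torques, N m; "eef_pos": TCP position; "ee_rot": TCP orientation; "force": force on the tool from outside, world axes, zero at the start; "wrist_torque": the same for the moment, N m; "grip_width": opening from 0.0 (shut) to 1.0 (fully open).
Only numpy, scipy, OpenCV 4.12 (cv2) and the standard library are available. Lean on these libraries where they do the work, as an engineer would, in place of code of your own. Each camera call takes 0.05 s, during which the arm holds its last target.

TASK

On the lab bench two double-sided adapter plates lie side by side beneath a low clear shelf, one edged in orange and one in blue. Take the orange plate by its handle, which sticks out in front of the shelf, and turn it right over about its hinge, so that it lies flat on the other side with its white tube-well face up, then let go. Leave the blue plate as it is and do not bump into the shelf.

Things in the scene. Friction and masses are not known exactly. Their poses are not given: they have to be found in the camera images.
- orange_plate (a joint): Hinge angle of the orange-edged plate (220 x 74 x 12 mm; black face, white face with wells). 0: flat, black up, on the +y (left) side of its hinge; pi/2: upright; pi: turned over, flat, white up, on the -y side. Hard stops at 0 and pi. Starts at 0 to 0.6. A friction hinge (up to 6 N at the handle) holds it where it is left: it does not fall, so it must be taken all the way down.
- orange_handle (a point): Centre of the orange round handle: a freely spinning level sleeve, 18 mm across, 46 mm long, parallel to the hinge, at the plate's free edge, 75 mm from the hinge axis. It sticks out to the robot's side: centre 90 mm before the shelf's front edge, 45 mm before the plate's end, free around and above. Pinch it from above across its axis; as it spins, the gripper can point down all the way.
- orange_hinge (a point): Point on the orange plate's hinge axis, 45 mm above the bench: the centre of the handle's half circle (nothing solid is there). Fixed. Its x axis lies along the hinge, pointing away from the robot under the shelf; y points across to the side where the plate lies at angle 0; z up. Handle centre = this point + 75 mm (cos(angle) y + sin(angle) z).
- blue_handle (a point): Centre of the blue handle of the blue-edged plate, a plate of the same kind on its own station left or right of the orange one, hinge axes parallel and about 260 mm apart. To be left as it is.
- shelf: Low clear shelf with dark edges over both stations, fixed. Board 200 mm deep (x) by 540 mm wide (y), 8 mm thick, underside 150 mm above the bench, on four corner posts; bottles up to 110 mm tall stand on its rear half. Origin on the bench below its middle, x pointing away from the robot. An upright plate reaches 127 mm above the bench beneath it.

How it is judged:
By the outcome, as a careful person would: the job done as asked, in the order asked, and still so for the second after the job is handed in, with the robot touching nothing.
It also fails if it takes over 34 s, if anything falls off the work surface, if the arm or the gripper's body presses on something with over 40 N, if the wrist force passes 120 N, or if a joint passes its speed limit or range.

## Working session

There is one attempt and no reset: what is moved stays moved. The work goes in short steps, Python scripts to look and compute and a tool call to move; the robot and the scene stay as the last step left them, time stands still between calls to the robot, and variables do not carry over. Pictures are saved under pics/ and viewed, and the job is handed in when it is done.

Besides the shell and the picture viewer there is one more tool, called after "Emit:" by a JSON object that holds its "fn" and its "kwargs", one argument or row to a line. play_rows: Moves the arm, as the interface text tells. Its arguments: {"type":"object","properties":{"steps":{"type":"array"},"grip":{"type":"number"},"squeeze":{"type":"number"}},"required":["steps"]}

```bash
mkdir -p pics; cat > h.py <<'E'
import numpy as np, cv2
from rig import ctrl, cams
from scipy.spatial.transform import Rotation as R
def rot(att):
    a=np.array(att,float)
    if a.size==9: return a.reshape(3,3)
    return R.from_quat(a,scalar_first=True).as_matrix()
def K(ci): return np.array([[ci['fx'],0,ci['cx']],[0,ci['fy'],ci['cy']],[0,0,1.]]),np.array(ci['dist_coeffs'],float)
def ray(ci,px):
    k,d=K(ci); u=cv2.undistortPoints(np.array([[px]],float),k,d)[0,0]
    v=rot(ci['attitude'])@np.array([u[0],-u[1],-1.]); return np.array(ci['xyz'],float),v/np.linalg.norm(v)
def proj(ci,P):
    k,d=K(ci); c=(np.atleast_2d(P)-np.array(ci['xyz']))@rot(ci['attitude']); c=c*[1,-1,-1]
    return cv2.projectPoints(c,np.zeros(3),np.zeros(3),k,d)[0][:,0]
def tri(rays):
    A=0;b=0
    for o,v in rays:
        M=np.eye(3)-np.outer(v,v);A=A+M;b=b+M@o
    p=np.linalg.solve(A,b); return p,[np.linalg.norm((np.eye(3)-np.outer(v,v))@(p-o)) for o,v in rays]
def save(img,n): cv2.imwrite(f'pics/{n}.png',img[:,:,::-1])
E
python3 - <<'E'
from h import *
rs={}
for c in ['scene','top']:
    im=cams.capture(c); save(im,c+'0'); ci=cams.camera_info(c); print(c,ci)
    for t in ['orange_handle','orange_hinge','blue_handle','shelf']:
        r=cams.tip_of(c,t); print(t,r[:3]); 
        if r: rs.setdefault(t,[]).append(ray(ci,r[0]['pixel']))
for t in rs:
    if len(rs[t])>1: print(t,tri(rs[t]))
print(ctrl.sense())
E
```

```text
scene {'fx': 385.1931304222345, 'fy': 385.1931304222345, 'cx': 273.4188589415002, 'cy': 209.3701138109848, 'dist_coeffs': array([-0.04990298,  0.        ,  0.        ,  0.        ,  0.        ]), 'xyz': array([871.76928967, 288.35642244, 622.20258759]), 'attitude': array([0.4335111 , 0.11330495, 0.22502612, 0.8652129 ])}
orange_handle [{'pixel': [400.2, 178.3], 'p': 0.59}]
orange_hinge []
blue_handle [{'pixel': [265.6, 127.7], 'p': 0.62}]
shelf []
top {'fx': 451.59536187152, 'fy': 451.59536187152, 'cx': 270.76343340294153, 'cy': 199.93231163888416, 'dist_coeffs': array([-0.01497357,  0.        ,  0.        ,  0.        ,  0.        ]), 'xyz': array([454.86649198,  72.44346405, 765.42172856]), 'attitude': array([-0.69286422, -0.07269878,  0.07864327,  0.71307033])}
orange_handle [{'pixel': [157.2, 306.1], 'p': 0.87}]
orange_hinge []
blue_handle [{'pixel': [327.4, 274.7], 'p': 0.86}]
shelf []
orange_handle (array([447.18713636, 241.07354978,  72.83847544]), [np.float64(2.5153380089164314), np.float64(2.515338008916378)])
blue_handle (array([487.0692549 , -18.56042866,  60.34597356]), [np.float64(1.363439104308242), np.float64(1.363439104308245)])
{'time_s': 0.5, 'joints': array([-1.45539725e+00,  3.12891620e-01,  1.49772848e+00,  1.66711240e-05,
        1.33099098e+00, -2.23416811e-01]), 'dq': array([-6.96095623e-04,  6.63944722e-04,  5.92203801e-05,  3.47558827e-04,
        2.39971878e-03,  5.71436061e-04]), 'tau': array([-7.87398058e-04, -4.11926508e+01, -2.59768438e+01, -1.54379404e-04,
        7.11284865e-04, -1.22512961e-05]), 'eef_pos': array([ 174.478495  , -495.15670564,  231.28773484]), 'ee_rot': array([-1.22613367e-05,  8.16200587e-01, -5.77768640e-01, -1.24130492e-07]), 'force': array([ 0.16205088, -1.10941774, -0.37822269]), 'wrist_torque': array([-0.00725155,  0.02928121,  0.0072185 ]), 'grip_width': 1.000845203775003}
```

View pics/scene0.png

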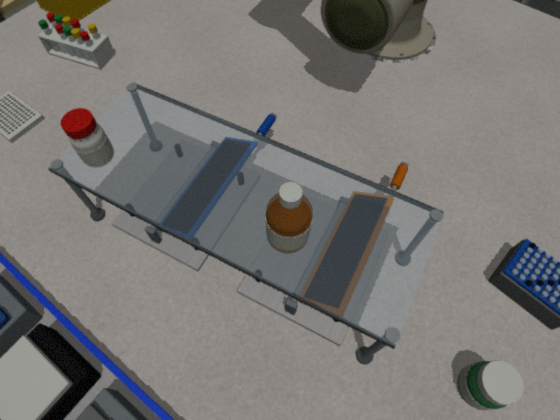

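View pics/top0.png

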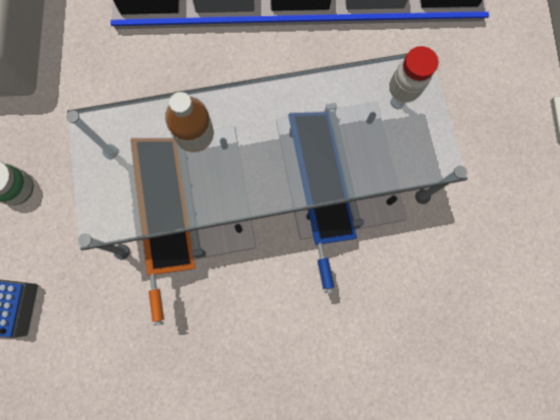

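Top view: the orange plate is on the left, with its handle at (156,306). The hinge posts show near (198,253) and (224,143). The shelf's front edge runs from (85,240) to (462,173). I'll zoom in to pick features for a pose fit.

```bash
python3 - <<'E'
import cv2
a=cv2.imread('pics/top0.png')
cv2.imwrite('pics/top0z.png',cv2.resize(a[90:340,50:270],None,fx=2.4,fy=2.4,interpolation=cv2.INTER_CUBIC))
cv2.imwrite('pics/top0zr.png',cv2.resize(a[40:300,270:490],None,fx=2.3,fy=2.3,interpolation=cv2.INTER_CUBIC))
a=cv2.imread('pics/scene0.png')
cv2.imwrite('pics/sc0z.png',cv2.resize(a[140:380,220:460],None,fx=2.5,fy=2.5,interpolation=cv2.INTER_CUBIC))
E
```

```text
(no output)
```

View pics/top0z.png

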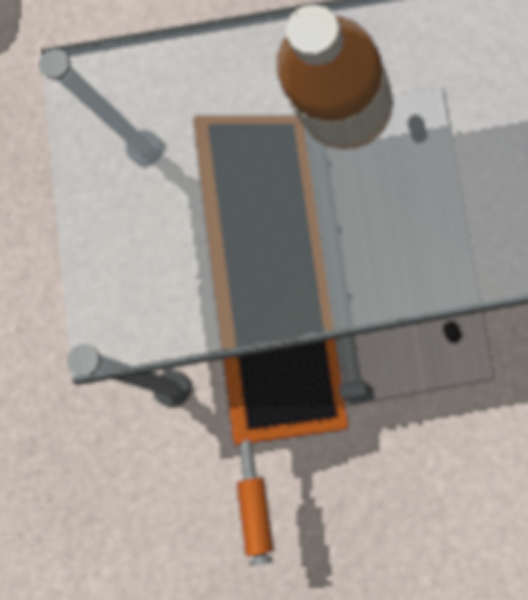

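View pics/top0zr.png

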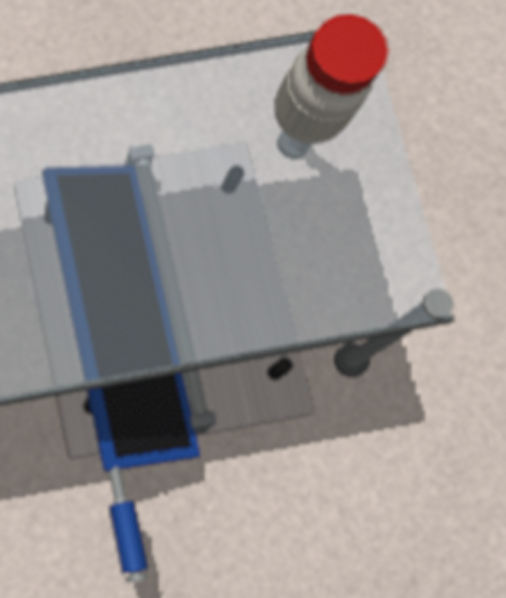

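View pics/sc0z.png

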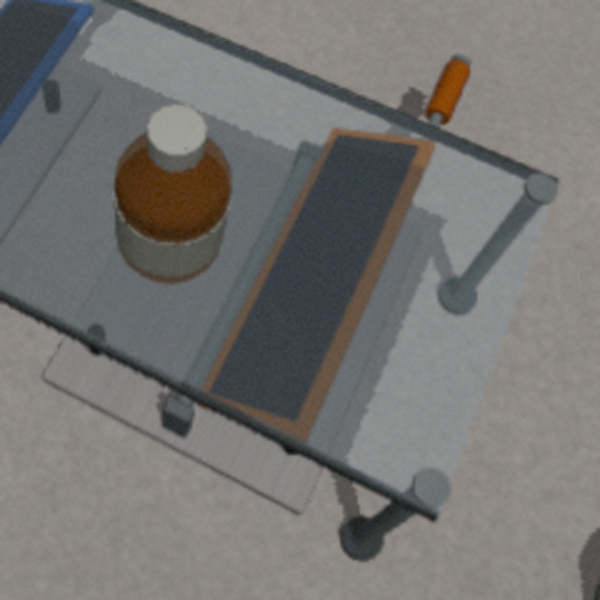

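```bash
cat > fit.py <<'E'
from h import *
from scipy.optimize import least_squares
T=cams.camera_info('top');S=cams.camera_info('scene')
z=lambda x,y:(50+x/2.4,90+y/2.4)
zr=lambda x,y:(270+x/2.3,40+y/2.3)
s=lambda x,y:(220+x/2.5,140+y/2.5)
# obs: cam, pixel, kind, local
O=[(T,(156.3,305.5),'h',(0,0),1),(S,(400,176.8),'h',(0,0),1),
(T,z(250,478),'h',(23,0),1),(T,z(260,556),'h',(-23,0),1),
(T,z(235,441),'p',(45,82),1),(T,z(347,427),'p',(45,8),1),(T,z(195,117),'p',(265,82),1),(T,z(299,117),'p',(265,8),1),
(S,s(333,130),'p',(45,8),1),(S,s(205,388),'p',(265,8),1),(S,s(432,142),'p',(45,82),1),
(T,z(75,381),'s',(-100,270),1),(T,z(42,50),'s',(100,270),1),(T,zr(452,320),'s',(-100,-270),1),
(S,s(556,180),'s',(-100,270),1),(S,s(437,517),'s',(100,270),1)]
def pt(p,k,l):
    hx,hy,yaw,a,sy=p
    ex=np.array([np.cos(yaw),np.sin(yaw),0]);ey=np.array([-np.sin(yaw),np.cos(yaw),0]);ez=np.array([0,0,1.])
    H=np.array([hx,hy,45.])
    r=np.cos(a)*ey+np.sin(a)*ez; n=-np.sin(a)*ey+np.cos(a)*ez
    if k=='h': return H+75*r+l[0]*ex
    if k=='p': return H+l[0]*ex+l[1]*r+6*n
    return H*[1,1,0]+(190+l[0])*ex+(sy+l[1])*ey+154*ez
def res(p): return np.concatenate([(proj(c,pt(p,k,l))[0]-px)*w for c,px,k,l,w in O])
f=least_squares(res,[447,170,0.1,0.3,-130],loss='soft_l1',f_scale=2)
if __name__=='__main__':
    print(f.x); print(res(f.x).reshape(-1,2).round(1)); print(pt(f.x,'h',(0,0)))
E
python3 fit.py
```

```text
[ 4.59449559e+02  1.73468578e+02  1.55959379e-01  4.41835586e-01
 -1.31385676e+02]
[[-1.   0.1]
 [-1.4  0.5]
 [-0.9  1. ]
 [-0.9 -0.3]
 [-0.5  1.9]
 [ 0.7  0.8]
 [-1.4 -0.9]
 [ 1.  -1.3]
 [-1.1 -2.4]
 [-5.5  4.4]
 [ 0.6 -1.3]
 [-0.4  0.5]
 [ 0.2  2.6]
 [-1.4 -0.4]
 [-1.   1.6]
 [-0.8 -0.8]]
[448.91869607 240.44333741  77.06996223]
```

The fit is consistent: hinge at about (459.4, 173.5, 45), yaw 0.156, plate angle about 0.44, handle at about (449, 240.4, 77). The one outlier is a plate corner that looks hidden behind the shelf's edge. Next I'll move to above the handle.

Emit:
{"fn": "play_rows", "kwargs": {
  "steps": [
    [[0,0,0],[0,0,0.116]],
    [[0,0,0],[0,0,0.116]],
    [[-0.0507,-0.0285,0.003],[0,0,0]],
    [[-0.0507,-0.0285,0.003],[0,0,0]],
    [[-0.0507,-0.0285,0.003],[0,0,0]],
    [[-0.0507,-0.0285,0.003],[0,0,0]],
    [[-0.0507,-0.0285,0.003],[0,0,0]],
    [[-0.0507,-0.0285,0.003],[0,0,0]],
    [[-0.0507,-0.0285,0.003],[0,0,0]],
    [[-0.0507,-0.0285,0.003],[0,0,0]],
    [[-0.0507,-0.0285,0.003],[0,0,0]],
    [[-0.0507,-0.0285,0.003],[0,0,0]],
    [[-0.0507,-0.0285,0.003],[0,0,0]],
    [[-0.0507,-0.0285,0.003],[0,0,0]],
    [[-0.0507,-0.0285,0.003],[0,0,0]],
    [[-0.0507,-0.0285,0.003],[0,0,0]],
    [[-0.0507,-0.0285,0.003],[0,0,0]],
    [[-0.0507,-0.0285,0.003],[0,0,0]],
    [[-0.0507,-0.0285,0.003],[0,0,0]],
    [[-0.0507,-0.0285,0.003],[0,0,0]]
  ],
  "grip": 0,
  "squeeze": 40
}}

```text
time_s: 2.5
eef_pos: [448.1, 242.9, 190.7]
ee_rot: [-0.0, 0.76, -0.649, 0.0]
force: [0.8, -1.4, 0.8]
grip_width: 1.001
```

```bash
cat >> h.py <<'E'
def delta(P,s=None):
    s=s or ctrl.sense(); r=rot(s['ee_rot']); return (r.T@(np.array(P)-s['eef_pos']))/750
E
python3 - <<'E'
from h import *
from fit import f,pt
ci=cams.camera_info('wrist'); im=cams.capture('wrist'); save(im,'w1')
s=ctrl.sense(); print(s['eef_pos'],s['joints'],rot(s['ee_rot']))
print(ci['xyz'],rot(ci['attitude']))
r=cams.tip_of('wrist','orange_handle'); print(r)
P=pt(f.x,'h',(0,0)); print(proj(ci,P), proj(ci,[pt(f.x,'h',(23,0)),pt(f.x,'h',(-23,0)),pt(f.x,'p',(45,82)),pt(f.x,'p',(45,8))]))
rs=[ray(ci,r[0]['pixel'])] if r else []
rs+=[ray(cams.camera_info('top'),(156.3,305.5)),ray(cams.camera_info('scene'),(400,176.8))]
print(tri(rs), delta([P[0],P[1],P[2]-19]))
E
```

```text
[449.13433654 247.09416332 190.06455401] [0.27311529 0.32115998 1.59813054 0.00204099 1.22111769 1.68422063] [[ 1.58324508e-01 -9.87386936e-01  6.23969430e-04]
 [-9.87385026e-01 -1.58322833e-01  2.16606739e-03]
 [-2.03995804e-03 -9.59039627e-04 -9.99997459e-01]]
[516.3350412  253.20661351 334.39617062] [[ 0.15641093  0.95178181  0.26390719]
 [-0.9876915   0.15043748  0.04282597]
 [ 0.00105945 -0.26735734  0.96359687]]
[{'pixel': [275.9, 212.1], 'p': 0.66}]
[[275.77386174 213.55726904]] [[275.85699427 185.88488979]
 [275.69494019 239.97817488]
 [271.07754068 159.16601355]
 [349.70858679 155.64086773]]
(array([449.2047195 , 240.49358084,  78.37180499]), [np.float64(1.2506519230239412), np.float64(1.7420788831173508), np.float64(2.071414728518899)]) [ 5.43013988e-03 -1.16817087e-04  1.75891030e-01]
```

View pics/w1.png

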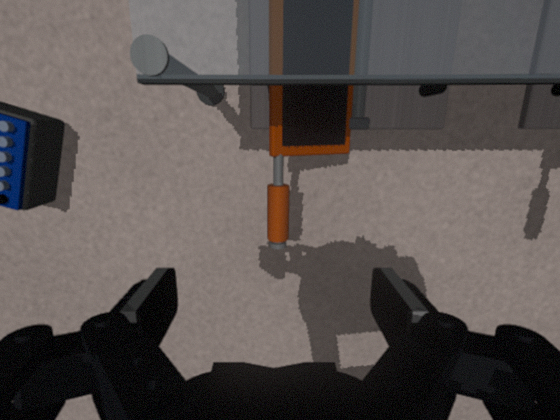

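The wrist view agrees with the fit: handle at (277,213) against a predicted (276,213.5), and its axis is vertical in the picture, so the jaws are square across it. I'll descend now; the small y offset looks like overshoot still settling.

Emit:
{"fn": "play_rows", "kwargs": {
  "steps": [
    [[0,0,0.02],[0,0,0]],
    [[0,0,0.04],[0,0,0]],
    [[0,0,0.045],[0,0,0]],
    [[0,0,0.035],[0,0,0]],
    [[0,0,0.02],[0,0,0]],
    [[0,0,0.008],[0,0,0]],
    [[0,0,0],[0,0,0]],
    [[0,0,0],[0,0,0]]
  ]
}}

```text
time_s: 3.4
eef_pos: [448.3, 240.8, 65.7]
ee_rot: [-0.001, 0.76, -0.65, 0.0]
force: [-0.4, 0.2, 0.4]
grip_width: 0.998
```

```bash
python3 - <<'E'
from h import *
from fit import f,pt
ci=cams.camera_info('wrist'); im=cams.capture('wrist'); save(im,'w2')
s=ctrl.sense(); print(s['eef_pos'],s['force'])
r=cams.tip_of('wrist','orange_handle'); print(r)
P=pt(f.x,'h',(0,0)); print(P,proj(ci,[P,pt(f.x,'h',(23,0)),pt(f.x,'h',(-23,0))]), delta([P[0],P[1],P[2]-19]))
E
```

```text
[448.31130378 240.91425957  65.80254312] [ 0.15075701  0.03298633 -0.85173008]
[{'pixel': [273.3, 282.3], 'p': 0.68}]
[448.91869607 240.44333741  77.06996223] [[273.23497039 284.81153315]
 [273.24633028 236.33861056]
 [273.22428889 329.49703171]] [ 0.00082388 -0.00070967  0.01025885]
```

View pics/w2.png

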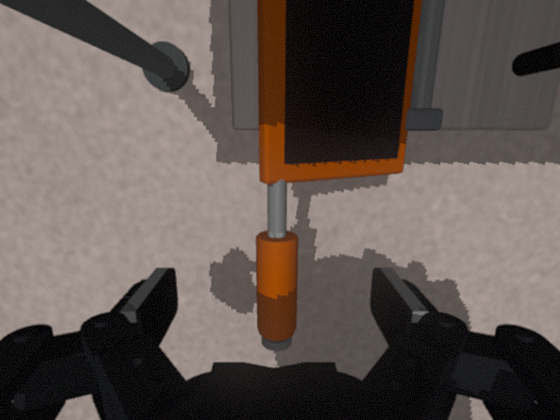

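The handle sits centred between the jaws at (277,287). I'll lower the last 8 mm and close.

Emit:
{"fn": "play_rows", "kwargs": {
  "steps": [
    [[0.001,-0.0007,0.0103],[0,0,0]],
    [[0,0,0],[0,0,0]]
  ]
}}

```text
time_s: 3.7
eef_pos: [448.1, 240.1, 56.4]
ee_rot: [0.0, 0.76, -0.65, -0.0]
force: [-0.5, -0.4, 0.1]
grip_width: 1.0
```

Emit:
{"fn": "play_rows", "kwargs": {
  "steps": [
    [[0,0,0],[0,0,0]],
    [[0,0,0],[0,0,0]],
    [[0,0,0],[0,0,0]],
    [[0,0,0],[0,0,0]],
    [[0,0,0],[0,0,0]],
    [[0,0,0],[0,0,0]],
    [[0,0,0],[0,0,0]],
    [[0,0,0],[0,0,0]]
  ],
  "grip": 1,
  "squeeze": 40
}}

```text
time_s: 4.5
eef_pos: [448.5, 240.1, 57.0]
ee_rot: [0.0, 0.76, -0.65, 0.0]
force: [0.4, -2.6, -1.0]
grip_width: 0.201
```

```bash
python3 - <<'E'
from h import *
from fit import f,pt
ci=cams.camera_info('wrist'); im=cams.capture('wrist'); save(im,'w3')
s=ctrl.sense(); print(s['eef_pos'],s['force'],s['wrist_torque'],s['grip_width'],s['time_s'])
print(rot(s['ee_rot']))
E
```

```text
[448.45667574 240.08430187  57.02956008] [ 1.75748929 -3.20920796 -0.90085723] [-0.48583019 -0.16884847  0.00672421] 0.19562264422053086 4.55
[[ 1.55945063e-01 -9.87765730e-01 -1.41350957e-05]
 [-9.87765694e-01 -1.55945054e-01 -2.72765964e-04]
 [ 2.67224573e-04  5.64986681e-05 -9.99999963e-01]]
```

View pics/w3.png

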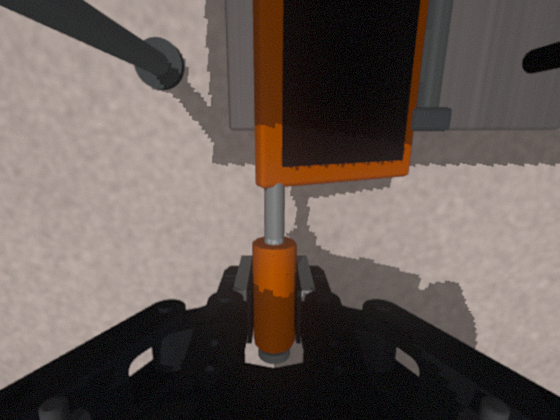

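Gripped at opening 0.196, about 17 mm for the 18 mm sleeve, and the forces are low. Next I'll work out the arc in tool units.

```bash
python3 - <<'E'
import numpy as np
a=np.array([.43,.5]+list(np.linspace(.65,np.pi,18)))
print(a[1]-a[0],a[3]-a[2])
for i in range(len(a)-1):
    print(i, round(a[i+1],3), np.round([.1*(np.cos(a[i])-np.cos(a[i+1])),-.1*(np.sin(a[i+1])-np.sin(a[i]))],4))
E
```

```text
0.07 0.146564273740576
0 0.5 [ 0.0031 -0.0063]
1 0.65 [ 0.0081 -0.0126]
2 0.797 [ 0.0097 -0.011 ]
3 0.943 [ 0.0112 -0.0094]
4 1.09 [ 0.0125 -0.0077]
5 1.236 [ 0.0134 -0.0058]
6 1.383 [ 0.0141 -0.0038]
7 1.529 [ 0.0145 -0.0017]
8 1.676 [0.0146 0.0005]
9 1.823 [0.0144 0.0026]
10 1.969 [0.0139 0.0047]
11 2.116 [0.013  0.0067]
12 2.262 [0.0119 0.0085]
13 2.409 [0.0106 0.0101]
14 2.555 [0.009  0.0116]
15 2.702 [0.0072 0.0128]
16 2.848 [0.0052 0.0137]
17 2.995 [0.0032 0.0143]
18 3.142 [0.0011 0.0146]
```

Emit:
{"fn": "play_rows", "kwargs": {
  "steps": [
    [[0.0031,0,-0.0063],[0,0,0]],
    [[0.0081,0,-0.0126],[0,0,0]],
    [[0.0097,0,-0.011],[0,0,0]],
    [[0.0112,0,-0.0094],[0,0,0]],
    [[0,0,0],[0,0,0]]
  ]
}}

```text
time_s: 5.05
eef_pos: [452.4, 214.9, 86.5]
ee_rot: [0.001, 0.76, -0.65, 0.0]
force: [4.3, -7.9, -9.3]
grip_width: 0.2
```

```bash
cat > chk.py <<'E'
from h import *
from fit import f
def st():
    s=ctrl.sense(); yaw=f.x[2]; ey=np.array([-np.sin(yaw),np.cos(yaw),0]);ex=np.array([np.cos(yaw),np.sin(yaw),0])
    g=s['eef_pos']+19*rot(s['ee_rot'])[:,2]*-1
    d=g-np.array([f.x[0],f.x[1],45]); v=d@ey
    print('t',s['time_s'],'along',d@ex,'ey',v,'z',d[2],'r',np.hypot(v,d[2]),'ang',np.arctan2(d[2],v),'F ex,ey,z',s['force']@ex,s['force']@ey,s['force'][2],'w',s['grip_width'])
st()
E
python3 chk.py
```

```text
t 5.05 along -0.5442764855169397 ey 42.02785292838886 z 60.48613305390869 r 73.65400677210594 ang 0.9635455502355564 F ex,ey,z 3.0532408146249748 -8.526193324322689 -9.28595381040911 w 0.20007350062740956
```

Emit:
{"fn": "play_rows", "kwargs": {
  "steps": [
    [[0.0125,0,-0.0077],[0,0,0]],
    [[0.0134,0,-0.0058],[0,0,0]],
    [[0.0141,0,-0.0038],[0,0,0]],
    [[0.0145,0,-0.0017],[0,0,0]],
    [[0.0146,0,0.0005],[0,0,0]],
    [[0.0144,0,0.0026],[0,0,0]],
    [[0,0,0],[0,0,0]]
  ]
}}

```text
time_s: 5.75
eef_pos: [461.8, 154.4, 97.0]
ee_rot: [-0.0, 0.76, -0.65, -0.001]
force: [8.7, 2.8, -22.0]
grip_width: 0.193
```

```bash
python3 chk.py; python3 - <<'E'
from h import *
save(cams.capture('wrist'),'w4')
E
```

```text
t 5.75 along -0.6328553235096822 ey -19.24329761619004 z 70.95326539791397 r 73.51646328389363 ang 1.8356364225897837 F ex,ey,z 9.015211533292304 1.4393962799912632 -22.030475353772932 w 0.19345010137072055
```

View pics/w4.png

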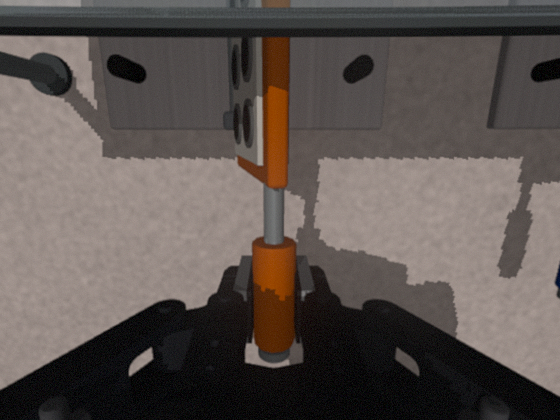

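The plate is past upright and the handle is still firmly held. A steady −22 N in z means I'm commanding slightly high, so I'll take out about 1.5 mm and continue down.

Emit:
{"fn": "play_rows", "kwargs": {
  "steps": [
    [[0.0139,0,0.0062],[0,0,0]],
    [[0.013,0,0.0072],[0,0,0]],
    [[0.0119,0,0.0085],[0,0,0]],
    [[0.0106,0,0.0101],[0,0,0]],
    [[0.009,0,0.0116],[0,0,0]],
    [[0,0,0],[0,0,0]]
  ]
}}

```text
time_s: 6.4
eef_pos: [468.6, 111.0, 64.8]
ee_rot: [-0.0, 0.76, -0.65, -0.001]
force: [3.4, 3.6, -8.8]
grip_width: 0.198
```

```bash
python3 chk.py
```

```text
t 6.4 along -0.6328576743088856 ey -63.1563546583723 z 38.75403098651097 r 74.09858332949123 ang 2.5912182639819283 F ex,ey,z 3.971616459002158 3.051102468035198 -8.80757405735147 w 0.19838432845749815
```

Emit:
{"fn": "play_rows", "kwargs": {
  "steps": [
    [[0.0072,0,0.0128],[0,0,0]],
    [[0.0052,0,0.0137],[0,0,0]],
    [[0.0032,0,0.0143],[0,0,0]],
    [[0.0008,0,0.01],[0,0,0]],
    [[0,0,0],[0,0,0]],
    [[0,0,0],[0,0,0]]
  ]
}}

```text
time_s: 7.0
eef_pos: [470.5, 99.3, 27.3]
ee_rot: [-0.0, 0.76, -0.65, -0.0]
force: [1.3, 5.7, -6.4]
grip_width: 0.199
```

```bash
python3 chk.py
```

```text
t 7.0 along -0.6081505562519002 ey -74.99495422405444 z 1.2656069265337635 r 75.00563258822974 ang 3.1247183609972264 F ex,ey,z 2.175429131688215 5.476536197222419 -6.430761267012893 w 0.1986319962429165
```

Emit:
{"fn": "play_rows", "kwargs": {
  "steps": [
    [[0,0,0.002],[0,0,0]],
    [[0,0,0.001],[0,0,0]],
    [[0,0,0],[0,0,0]],
    [[0,0,0],[0,0,0]]
  ]
}}

```text
time_s: 7.4
eef_pos: [470.6, 99.2, 25.4]
ee_rot: [0.0, 0.76, -0.65, -0.0]
force: [-1.1, 4.6, -1.2]
grip_width: 0.195
```

```bash
python3 chk.py
```

```text
t 7.4 along -0.5569857488916253 ey -75.07961586475936 z -0.581274645017757 r 75.08186597716366 ang -3.133850698269147 F ex,ey,z -0.3570923499510646 4.724085846011516 -1.2365134086912415 w 0.19528988522275847
```

Emit:
{"fn": "play_rows", "kwargs": {
  "steps": [
    [[0,0,0.002],[0,0,0]],
    [[0,0,0],[0,0,0]],
    [[0,0,0],[0,0,0]]
  ]
}}

```text
time_s: 7.7
eef_pos: [470.5, 99.2, 24.0]
ee_rot: [0.0, 0.76, -0.65, -0.0]
force: [-2.9, 5.2, 2.3]
grip_width: 0.192
```

Emit:
{"fn": "play_rows", "kwargs": {
  "steps": [
    [[0,0,0.002],[0,0,0]],
    [[0,0,0],[0,0,0]],
    [[0,0,0],[0,0,0]]
  ]
}}

```text
time_s: 8.0
eef_pos: [470.6, 99.2, 23.7]
ee_rot: [0.0, 0.76, -0.649, 0.0]
force: [-9.3, 3.0, 18.0]
grip_width: 0.194
```

```bash
python3 chk.py; python3 - <<'E'
from h import *
save(cams.capture('top'),'top5');save(cams.capture('wrist'),'w5')
E
```

```text
t 8.0 along -0.474196545367504 ey -75.07927570885549 z -2.3393236017843932 r 75.11571124525284 ang -3.110444683705793 F ex,ey,z -8.776971607764814 4.370596776631558 18.039986367454702 w 0.19363320074419776
```

View pics/w5.png

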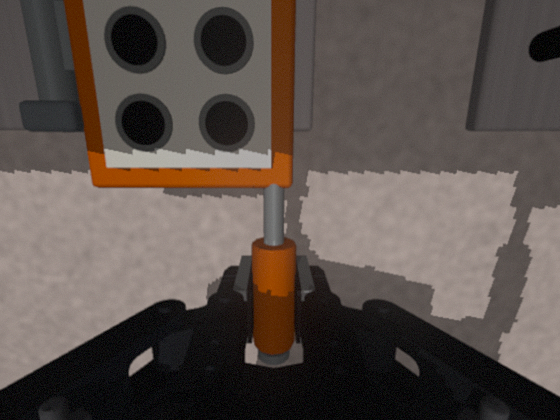

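View pics/top5.png

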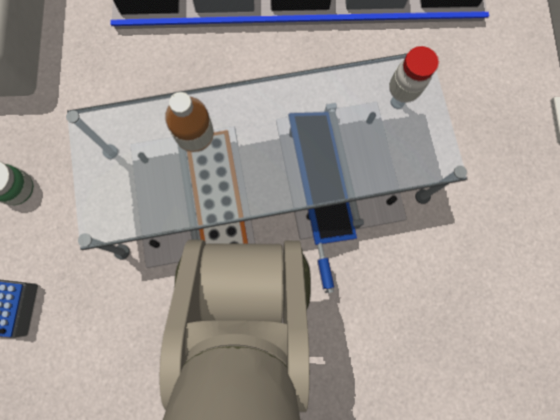

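The white wells face up, the plate is against the stop (force rose to +18 N for 0.3 mm of travel), and the blue plate hasn't moved. Now I'll release and lift straight up.

Emit:
{"fn": "play_rows", "kwargs": {
  "steps": [
    [[0,0,0],[0,0,0]],
    [[0,0,0],[0,0,0]],
    [[0,0,0],[0,0,0]],
    [[0,0,0],[0,0,0]],
    [[0,0,0],[0,0,0]],
    [[0,0,0],[0,0,0]],
    [[0,0,0],[0,0,0]],
    [[0,0,0],[0,0,0]]
  ],
  "grip": 0
}}

```text
time_s: 8.9
eef_pos: [470.7, 99.2, 22.4]
ee_rot: [0.0, 0.76, -0.65, -0.0]
force: [-0.4, -1.2, -0.1]
grip_width: 0.999
```

```bash
python3 chk.py; python3 - <<'E'
from h import *
save(cams.capture('wrist'),'w6')
E
```

```text
t 8.9 along -0.44479524793534164 ey -75.10783918101589 z -3.5993865204987827 r 75.19403626462204 ang -3.0937063757627232 F ex,ey,z -0.5916164596208732 -1.0787731088793278 -0.09770044318723042 w 0.999444330426064
```

View pics/w6.png

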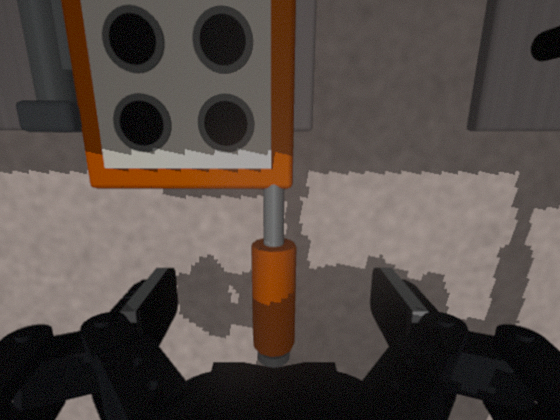

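Jaws are open and clear of the handle at (273,297), with zero force. I'll lift, then back off toward the robot.

Emit:
{"fn": "play_rows", "kwargs": {
  "steps": [
    [[0,0,-0.02],[0,0,0]],
    [[0,0,-0.04],[0,0,0]],
    [[0,0,-0.05],[0,0,0]],
    [[0,0,-0.05],[0,0,0]],
    [[0,0,-0.04],[0,0,0]],
    [[0,0.04,-0.03],[0,0,0]],
    [[0,0.05,-0.02],[0,0,0]],
    [[0,0.05,0],[0,0,0]],
    [[0,0.02,0],[0,0,0]],
    [[0,0,0],[0,0,0]],
    [[0,0,0],[0,0,0]],
    [[0,0,0],[0,0,0]]
  ]
}}

```text
time_s: 10.15
eef_pos: [352.9, 80.5, 209.9]
ee_rot: [-0.0, 0.76, -0.65, 0.0]
force: [0.0, -0.7, 0.0]
grip_width: 1.002
```

```bash
python3 - <<'E'
from h import *
from fit import f,pt
rs={}
for c in ['scene','top','wrist']:
    ci=cams.camera_info(c); im=cams.capture(c); save(im,c+'7')
    for t in ['orange_handle','blue_handle']:
        r=cams.tip_of(c,t); p=f.x.copy(); p[3]=np.pi
        print(c,t,r[:1], proj(ci,pt(p,'h',(0,0))) if t[0]=='o' else '')
        if r: rs.setdefault(t,[]).append(ray(ci,r[0]['pixel']))
for t in rs: print(t,tri(rs[t]))
s=ctrl.sense();print(s['eef_pos'],s['force'],s['time_s'])
E
```

```text
scene orange_handle [{'pixel': [318.5, 157.2], 'p': 0.55}] [[320.61125055 156.99044847]]
scene blue_handle [{'pixel': [264.9, 124.5], 'p': 0.76}] 
top orange_handle [{'pixel': [250.1, 287.6], 'p': 0.98}] [[250.8366785  288.18914611]]
top blue_handle [{'pixel': [326.7, 275.7], 'p': 0.71}] 
wrist orange_handle [{'pixel': [270.3, 61.3], 'p': 0.86}] [[272.56017297  65.60522227]]
wrist blue_handle [{'pixel': [421.9, 58.2], 'p': 0.96}] 
orange_handle (array([473.63064573,  99.76652732,  46.83036899]), [np.float64(3.050096944488713), np.float64(1.7689812277353543), np.float64(2.02609510496543)])
blue_handle (array([488.12956861, -17.08177336,  71.66229168]), [np.float64(0.5981322357207155), np.float64(2.382191885123493), np.float64(1.932801507638729)])
[352.22658243  80.49253573 209.88372113] [0.90206066 0.39297651 0.51034142] 10.6
```

View pics/scene7.png

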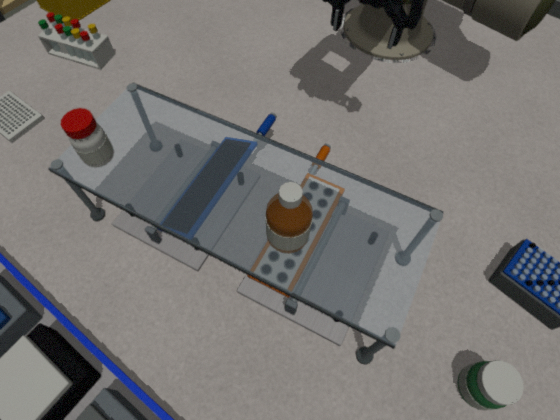

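View pics/top7.png

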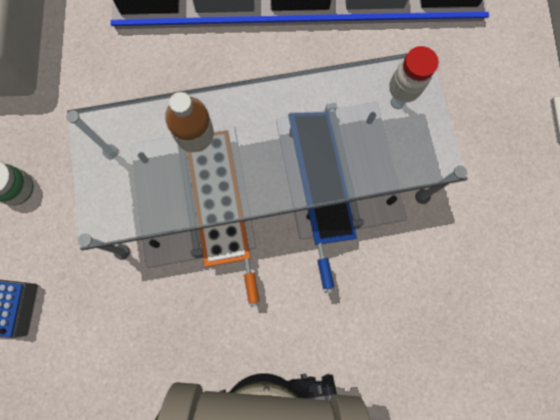

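The orange plate lies flat, white side up, with its handle at (252,288) in the top view, and the robot is clear. The two blue handle height estimates differ (60 against 72 mm), so I'll compare the pictures directly before handing in.

```bash
python3 - <<'E'
import cv2,numpy as np
for c,(x0,x1,y0,y1) in {'top':(285,365,100,295),'scene':(160,280,112,240)}.items():
    h=[]
    for n in '07':
        a=cv2.imread(f'pics/{c}{n}.png')[y0:y1,x0:x1].astype(int)
        m=(a[:,:,0]-a[:,:,2]>50); ys,xs=np.nonzero(m); h.append(m); print(c,n,m.sum(),xs.mean(),ys.mean())
    print('changed',(h[0]!=h[1]).sum())
E
```

```text
top 0 843 39.01067615658363 135.02372479240807
top 7 702 42.995726495726494 148.07407407407408
changed 143
scene 0 245 99.13061224489796 18.53469387755102
scene 7 241 99.38174273858921 18.099585062240664
changed 16
```

```bash
python3 - <<'E'
import cv2,numpy as np
A=[cv2.cvtColor(cv2.imread(f'pics/top{n}.png'),cv2.COLOR_BGR2GRAY).astype(np.float32) for n in '07']
B=[cv2.cvtColor(cv2.imread(f'pics/scene{n}.png'),cv2.COLOR_BGR2GRAY).astype(np.float32) for n in '07']
for nm,P,(x0,x1,y0,y1) in [('top plate',A,(285,360,100,245)),('top handle',A,(310,340,245,295)),('top ref',A,(390,470,40,210)),('scene plate',B,(160,260,135,240)),('scene handle',B,(250,280,110,140))]:
    a,b=[p[y0:y1,x0:x1] for p in P]; print(nm,cv2.phaseCorrelate(a,b),np.abs(a-b).mean(),a.mean(),b.mean())
a=cv2.imread('pics/top0.png')[95:295,285:365];b=cv2.imread('pics/top7.png')[95:295,285:365]
d=np.clip(np.abs(a.astype(int)-b)*4,0,255).astype(np.uint8)
cv2.imwrite('pics/bd.png',cv2.resize(np.hstack([a,b,d]),None,fx=2.8,fy=2.8))
E
```

```text
top plate ((0.4952192347470472, 0.020102254946806397), 0.9632094072129991) 3.0806437 106.77711 103.75531
top handle ((-0.019464904458056154, 0.024443516261051457), 1.019375582853953) 3.904 138.62666 134.72267
top ref ((-0.011611380220159617, -0.008384235762818548), 0.993901778459549) 4.3013234 152.84816 148.5489
scene plate ((-0.06789125976225563, 0.029168141443797424), 0.9610274590386285) 2.285524 89.804 88.35905
scene handle ((0.06732484244044912, -0.11514713203853155), 1.0477575090196398) 2.46 105.837776 104.39333
```

View pics/bd.png

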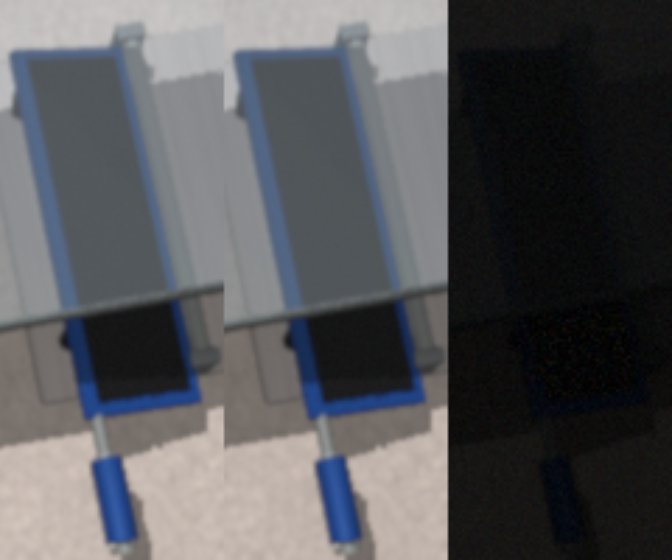

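The blue plate is unchanged: only a uniform brightness shift, with no edges in the difference image. Handing in.

```bash
python3 -c "
from rig import ctrl
print(ctrl.finish_job())"
```

```text
the job is handed in; nothing more can be done
None
```

I turned the orange plate right over about its hinge. It now lies flat on the -y side with its white well face up. I let go of the handle, backed the arm off, and handed the job in at about 10.6 s.

**Seated flat:** before I let go, the force rose to about 18 N within 0.3 mm, so the plate was against its stop. Afterwards the handle measured about 47 mm above the bench, against 45 mm expected, which is within the error of the measurement.

**Forces and clearance:** the wrist force readings at the end of each move peaked at about 24 N, near the top of the arc, because I was commanding slightly high; I corrected for it. They showed no sign of touching the shelf. With the jaws open they were near zero.

**Blue plate:** two checks disagreed at first, but I believe it did not move.
- **Handle height:** the network-based estimates were 60 mm before and 72 mm after. I put this down to scatter in the detector.
- **Blue-pixel count:** in the top view this fell from 843 to 702.
- **Picture comparison:** the difference image showed only a uniform brightness change. Image shifts were 0.13 px or less everywhere except the plate in the top view, at 0.5 px, which showed no edge in the difference image.

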